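# Snug up the brass taper plug on the test block

### The job

One of the two winged taper plugs on top of the test block, the brass one, is still loose. Turn it clockwise (seen from above) until it goes snug: it runs easily at first and then the taper bites and it turns stiffly; from there nip it up by about another 15 degrees without forcing it further, let go, and do not turn the dark steel plug.

Things in the scene. Friction and masses are not known exactly. Their poses are not given: they have to be found in the camera images.
- brass_grip (a point): On the vertical turning axis of the brass-coloured plug, at the height to grip, 12 mm below its top. The head is a flat wing bar 44 mm long (point x), 12 mm thick (point y), 26 mm tall: pinch it across the 12 mm. Under it a 10 mm high neck of 18 mm diameter, then a round 35 mm boss, its face 24 mm below this point, on a fixed grey block 160 x 60 x 45 mm standing on the table.
- brass_nip (a joint): How far the brass plug has been driven since its taper bit, rad: 0 while it runs free, then growing with each further turn clockwise; about 0.26 (15 degrees) is snug. It runs free (about 0.03 N m) for an unknown 0.4 to 0.9 rad from the start, then the torque jumps to about 0.32 N m and grows by 0.3 N m per rad. It does not sink and stays where it is let go; one grasp is enough.
- brass_tip (a point): End of one wing of the brass plug, 22 mm from its axis along the wing, at the same height as brass_grip.
- steel_tip (a point): End of one wing of the other plug, of dark steel, same shape and size, already tight enough (22 mm from its own axis along the wing, 12 mm below its top). It stands 110 mm from the brass plug along the block; either may be at the near end. It would turn if pushed; leave it.

How it is judged:
At the end, for the whole second after the job is handed in: The brass plug has been driven 0.09 to 0.5 rad (5 to 29 degrees) past the bite of its taper, and has not been slackened again: its wing tip is more than 8.5 mm from where it started (value of joint brass_nip between 0.09 and 0.5 rad and distance of brass_tip from where it was at the start of the episode above 0.0085 m); the robot touches nothing.
It fails at once if the brass plug is forced more than 0.5 rad past the bite (value of joint brass_nip above 0.5 rad).
It fails at once if the dark steel plug is turned (its wing tip moves more than 5 mm) (distance of steel_tip from where it was at the start of the episode above 0.005 m).
It also fails if it takes over 42 s, if anything falls off the work surface, if the arm or the gripper's body presses on something with over 40 N, if the wrist force passes 120 N, or if a joint passes its speed limit or range.

### The arm

A 6-joint arm with a two-finger parallel gripper is mounted at the origin on the work surface; the furniture and walls round the work are solid. World frame = base frame: x ahead of the robot, y to its left, z up, the work surface at z = 0. Lengths are in m, angles in rad, forces in N, time in s.
With the tool pointing down it reaches from about 0.35 to 0.775 m from the base axis. Payload 5.5 kg.
Tool frame: the origin (TCP) lies on the centre line of the jaws, within the pads' length; the fingertips stand 14 mm ahead of it and the grasp point (between the pads) lies 5 mm behind it; z points along the fingers, y is the direction in which the jaws open and shut (so a half turn about z gives the same grasp; the last joint's range is limited). The gripper opens to 85 mm and grips with 20 to 120 N. Pads are 22 mm wide; open, the fingers measure 114 mm over their backs; the gripper's body (76 mm by 85 mm) begins 54 mm behind the grasp point. The pads swing forward as they close: fully open they stand 13 mm farther back than shut.
Start: joints at [1.116, 0.313, 0.046, 1.304, 0, 1.431], TCP at [0.178, 0.547, 0.245] pointing down, gripper open.
Joint ranges: [-2.76, 2.76], [-0.86, 1.69], [-1.03, 1.26], [-2.2, 2.34], [-1.47, 1.5], [-3.14, 3.14]. Speed limits (rad/s): [2.57, 2.57, 3.14, 3.14, 3.14, 3.14].

### API

Orientations are given as a rotation vector (axis times angle).
In Python, from cell import robot gives the robot as it stands. The module is installed in compiled form; this text tells all that it offers.
- The arm moves only by the tool arm_command, never from a script. Its argument "deltas" is a list of rows, each a list of 6 numbers: the shift along the world's x, y, z in cm, then the turn, a rotation vector about the world's x, y, z in degrees. A call has 1 to 8 rows; each row shifts and turns the commanded pose from where the row before left it; what a row does not reach is not made up. A row lasts 1/10 s, in which the tool goes at most 50 mm and 8.59 degrees, less where a joint would pass 70% of its speed; a pose out of reach is approached as far as the arm can. A call is refused whole if a number of a shift passes 5 or a number of a turn 8.59, either way. A call with a gripper value outside its range is refused whole. "gripper" is the finger opening in cm, from 0 to 8.54, set as the call begins (left out, the last holds). The fingers move at their own pace and stop on an object; "squeeze" is the grip in N (left out, the last holds). Time passes only in rows, so rows that do not move let the fingers close. It gives the time, the measured TCP pose, the force and the opening at its end, in the units of the state.
- robot.observe(): the state, without advancing time (a new reading comes with each control period).
- robot.camera(name): name is "side" or "top"; returns the picture (420x560x3 uint8, blue, green, red); there is no depth.
- robot.camera_model(name): a dict with "camera_matrix" (3x3 intrinsics, pixels), "R" (3x3) and "t" (3): a world point X has camera coordinates R X + t. Camera axes: x right, y down, z forward; pixel columns grow to the right and rows downward; lengths in m; the calibration is good to about 2 mm. A picture is of the moment at which its call begins. camera_model takes no time and is no camera call.
- robot.hand_in(): hands the job in, once; it reports no verdict.
The state is a dict: "time": time; "qpos": joint angles; "dq": joint speeds; "joint_efforts": joint torques, N m; "position": TCP position; "tool_rot": TCP orientation; "wrist_force": force on the tool from outside, world axes, zero at the start; "ft_torque": the same for the moment, N m; "gripper_width": opening from 0.0 (shut) to 1.0 (fully open).
Only numpy, scipy, OpenCV 4.12 (cv2) and the standard library are available. Lean on these libraries where they do the work, as an engineer would, in place of code of your own. Each camera call takes 0.05 s, during which the arm holds its last target.

## Working session

There is one attempt and no reset: what is moved stays moved. The work goes in short steps, Python scripts to look and compute and a tool call to move; the robot and the scene stay as the last step left them, time stands still between calls to the robot, and variables do not carry over. Pictures are saved under pics/ and viewed, and the job is handed in when it is done.

Besides the shell and the picture viewer there is one more tool, called after "Request:" in YAML: its name, and indented under it one key for each argument. arm_command: Moves the arm, as the interface text tells. Its arguments: {"type":"object","properties":{"deltas":{"type":"array","items":{"type":"array","items":{"type":"number"}}},"gripper":{"type":"number"},"squeeze":{"type":"number"}},"required":["deltas"]}

```bash
mkdir -p pics
python3 - <<'E'
from cell import robot
import cv2
for n in("side","top"):
    cv2.imwrite(f"pics/{n}0.png",robot.camera(n)); m=robot.camera_model(n); print(n,m)
s=robot.observe();print(s)
E
```

```text
side {'camera_matrix': array([[482.36576217,   0.        , 284.07765105],
       [  0.        , 482.36576217, 213.65570146],
       [  0.        ,   0.        ,   1.        ]]), 'R': array([[-0.97124188, -0.2379979 ,  0.00679702],
       [-0.1411796 ,  0.55268059, -0.82134797],
       [ 0.19172252, -0.79868715, -0.57038698]]), 't': array([0.48472548, 0.29897595, 0.60564175])}
top {'camera_matrix': array([[510.03404623,   0.        , 276.75993867],
       [  0.        , 510.03404623, 203.57524667],
       [  0.        ,   0.        ,   1.        ]]), 'R': array([[-0.00842574, -0.99996271,  0.00189102],
       [-0.98806859,  0.00803466, -0.15380474],
       [ 0.15378381, -0.00316438, -0.98809945]]), 't': array([-0.26380775,  0.59093456,  0.87357762])}
{'time': 0.1, 'qpos': array([ 1.11640176e+00,  3.13929904e-01,  4.50774841e-02,  1.30362640e+00,
       -8.14403771e-06,  1.43122048e+00]), 'dq': array([ 9.81275646e-05, -8.95011598e-04,  2.65074927e-03,  6.70968972e-04,
        6.98875709e-04,  1.01405523e-03]), 'joint_efforts': array([ 1.60561969e-03, -4.81724238e+01,  2.99245870e+01,  1.26964817e-02,
       -2.21810656e-04,  1.30214719e-06]), 'position': array([0.17784365, 0.54633158, 0.24448925]), 'tool_rot': array([-4.92400326e-01, -3.10227263e+00,  2.53051691e-03]), 'wrist_force': array([-0.38490271, -0.9729421 , -0.2431091 ]), 'ft_torque': array([-0.02603623, -0.01404855, -0.05413044]), 'gripper_width': 1.000673590921829}
```

View pics/side0.png

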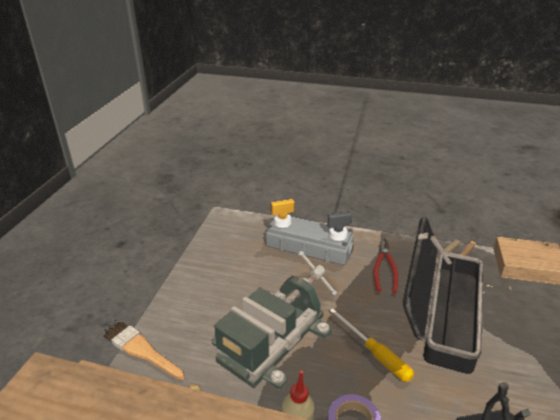

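View pics/top0.png

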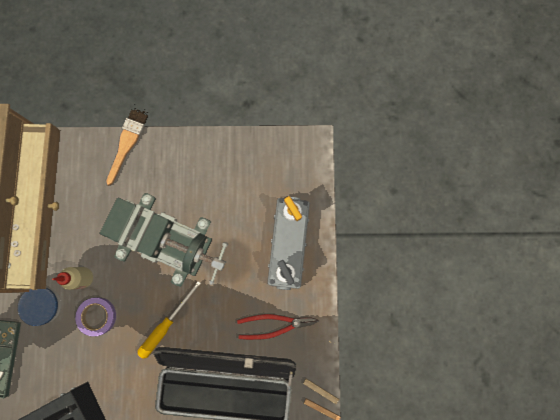

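The brass bar is at about (292,208) in top and (283,207) in side. The steel one is at (285,270) in top and (339,222) in side. I'll zoom in and measure.

Run:
```python
import cv2
import numpy as np
a=cv2.imread("pics/side0.png")[190:270,255:365]; b=cv2.imread("pics/top0.png")[185:295,250:340]
cv2.imwrite("pics/sc.png",cv2.resize(a,None,fx=7,fy=7,interpolation=cv2.INTER_CUBIC))
cv2.imwrite("pics/tc.png",cv2.resize(b,None,fx=5.4,fy=5.4,interpolation=cv2.INTER_CUBIC))
for n in("side","top"):
    im=cv2.imread(f"pics/{n}0.png");h=cv2.cvtColor(im,cv2.COLOR_BGR2HSV)
    m=cv2.inRange(h,(10,140,90),(30,255,255))
    k,l,st,c=cv2.connectedComponentsWithStats(m)
    for i in range(1,k):
        if st[i,4]>40 and 260<c[i][0]<320 and 190<c[i][1]<230:
            p=np.argwhere(l==i)[:,::-1].astype(np.float32); print(n,st[i],c[i],cv2.minAreaRect(p),cv2.boxPoints(cv2.minAreaRect(p)).round(1).tolist())
```

```text
side [271 199  24  20 337] [282.29970326 207.45697329] ((282.9864807128906, 208.91891479492188), (17.919490814208984, 24.00225257873535), 80.53767395019531) [[269.70001220703125, 202.10000610351562], [293.3999938964844, 198.10000610351562], [296.29998779296875, 215.8000030517578], [272.6000061035156, 219.6999969482422]]
top [284 196  18  25 201] [292.32835821 208.23383085] ((291.79052734375, 208.50677490234375), (25.458232879638672, 10.229792594909668), 54.462318420410156) [[280.20001220703125, 201.10000610351562], [288.6000061035156, 195.1999969482422], [303.3999938964844, 215.89999389648438], [295.0, 221.8000030517578]]
```

View pics/sc.png

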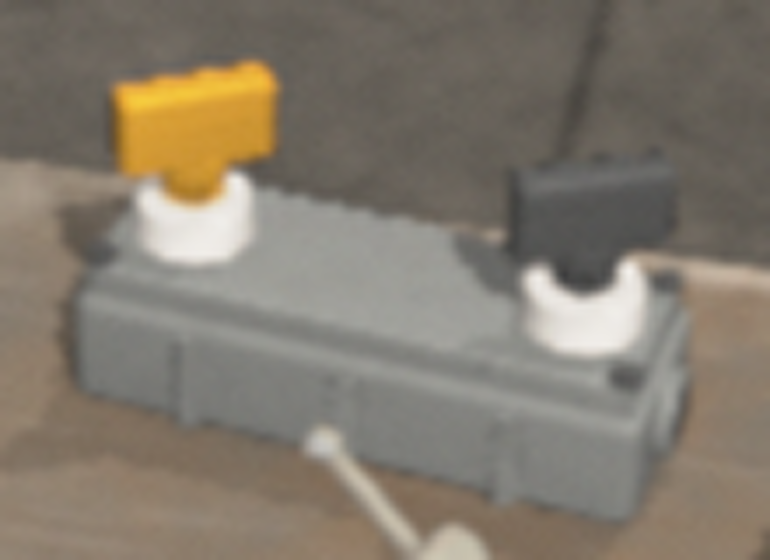

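View pics/tc.png

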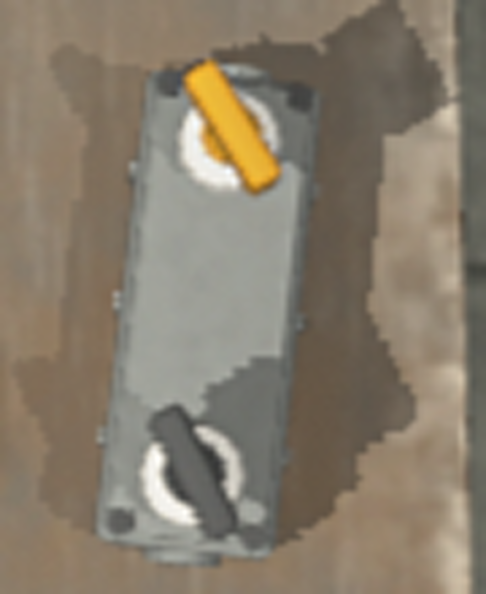

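```bash
cat > fit.py <<'E'
import numpy as np
from scipy.optimize import least_squares
from cell import robot
def proj(n,P):
    m=robot.camera_model(n);c=np.atleast_2d(P)@np.asarray(m['R']).T+m['t'];p=c@np.asarray(m['camera_matrix']).T
    return p[:,:2]/p[:,2:]
def fit(top,side,x0=(0.5,-0.25,0.1,0.54)):
    # lists: (signu,signv,z offset,px,py) ; u toward +x+y end
    def pts(p,L):
        u=np.array([np.cos(p[3]),np.sin(p[3]),0]);v=np.array([-u[1],u[0],0])
        return np.array([p[:3]+a*.022*u+b*.006*v+np.array([0,0,z]) for a,b,z,_,_ in L])
    def r(p): return np.r_[(proj('top',pts(p,top))-[q[3:] for q in top]).ravel(),(proj('side',pts(p,side))-[q[3:] for q in side]).ravel()]
    s=least_squares(r,x0);return s.x,r(s.x)
def T(x,y):return((x+.5)/5.4-.5+250,(y+.5)/5.4-.5+185)
def S(x,y):return((x+.5)/7-.5+255,(y+.5)/7-.5+190)
E
python3 - <<'E'
from fit import *
t,b=.012,-.014
top=[(1,1,t,*T(185,77)),(1,-1,t,*T(210,60)),(-1,-1,t,*T(281,178)),(-1,1,t,*T(255,193))]
side=[(1,1,t,*S(114,89)),(-1,1,t,*S(275,76)),(1,1,b,*S(119,172)),(-1,1,b,*S(277,152)),(-1,-1,t,*S(272,62))]
x,r=fit(top,side);print("brass",x.round(4),np.degrees(x[3]),r.round(1))
top=[(1,1,t,*T(150,421)),(1,-1,t,*T(178,405)),(-1,-1,t,*T(236,520)),(-1,1,t,*T(210,535))]
side=[(1,1,t,*S(511,176)),(-1,1,t,*S(674,172)),(1,1,b,*S(516,258)),(-1,1,b,*S(676,243))]
y,r=fit(top,side);print("steel",y.round(4),np.degrees(y[3]),r.round(1), np.linalg.norm(x[:2]-y[:2]))
# boss centre check
print(proj('top',x[:3]-[0,0,.024]),T(229,138), proj('side',x[:3]-[0,0,.024]),S(194,190))
from scipy.spatial.transform import Rotation as R
print(R.from_rotvec(robot.observe()['tool_rot']).as_matrix().round(3))
E
```

```text
brass [ 0.5744 -0.2953  0.0852  0.4869] 27.900170300563676 [-0.6 -1.3  1.  -1.4  0.3 -0.8 -1.1 -0.2  1.2  1.1  1.3 -0.1  0.6  0.8
  0.8  0.5  0.1 -1.5]
steel [ 0.4666 -0.282   0.0851  0.4408] 25.256404955751865 [-0.9 -1.7  0.3 -1.9  1.1  0.8 -0.5  1.2  1.   0.7  1.4 -1.4 -0.6  0.8
 -0.1  0.2] 0.10865060283425719
[[291.90079987 210.14050848]] (292.0, 210.14814814814815) [[282.79508819 215.96403134]] (282.2857142857143, 216.71428571428572)
[[-0.951  0.31  -0.001]
 [ 0.31   0.951 -0.002]
 [ 0.    -0.002 -1.   ]]
```

Fit: brass grip at (0.574, -0.295, 0.085) with the wing yaw about 28–30°. The boss centre agrees in both views, and the plugs measure 109 mm apart (110 given). The jaws need to stand at about 118°, and they stay clear of the steel plug through the whole turn. I'm moving now.

Request:
arm_command:
  deltas:
    - [1.65,-3.5,1.0,0,0,1.9]
    - [1.65,-3.5,1.0,0,0,1.9]
    - [1.65,-3.5,1.0,0,0,1.9]
    - [1.65,-3.5,1.0,0,0,1.9]
    - [1.65,-3.5,1.0,0,0,1.9]
    - [1.65,-3.5,0,0,0,1.9]
    - [1.65,-3.5,0,0,0,1.9]
    - [1.65,-3.5,0,0,0,1.9]
  gripper: 5
  squeeze: 60

```text
time: 0.9
position: [0.3102, 0.2653, 0.2952]
tool_rot: [-0.075, -3.141, -0.0]
wrist_force: [0.9, -0.1, 1.4]
gripper_width: 0.583
```

Request:
arm_command:
  deltas:
    - [1.65,-3.5,0,0,0,1.9]
    - [1.65,-3.5,0,0,0,1.9]
    - [1.65,-3.5,0,0,0,1.9]
    - [1.65,-3.5,0,0,0,1.9]
    - [1.65,-3.5,0,0,0,1.9]
    - [1.65,-3.5,0,0,0,1.9]
    - [1.65,-3.5,0,0,0,1.9]
    - [1.65,-3.5,0,0,0,1.9]

```text
time: 1.7
position: [0.4422, -0.0148, 0.2951]
tool_rot: [0.34, -3.123, -0.001]
wrist_force: [0.3, -0.0, -0.5]
gripper_width: 0.585
```

Request:
arm_command:
  deltas:
    - [1.65,-3.5,0,0,0,1.9]
    - [1.65,-3.5,0,0,0,1.9]
    - [1.65,-3.5,0,0,0,1.9]
    - [1.65,-3.5,0,0,0,1.9]
    - [1.65,-3.5,0,0,0,1.9]
    - [1.65,-3.5,0,0,0,1.9]
    - [1.65,-3.5,-2,0,0,1.9]
    - [1.65,-3.5,-4,0,0,1.9]

```text
time: 2.5
position: [0.5743, -0.2924, 0.241]
tool_rot: [-0.749, 3.047, -0.006]
wrist_force: [1.1, 0.4, 0.6]
gripper_width: 0.588
```

```bash
cat > st.py <<'E'
from cell import robot
import numpy as np
from scipy.spatial.transform import Rotation as R
def st():
    s=robot.observe();M=R.from_rotvec(s['tool_rot']).as_matrix()
    print(s['time'],s['position'].round(4),'jaw',np.degrees(np.arctan2(M[1,1],M[0,1])).round(2),'z',M[:,2].round(3),'F',s['wrist_force'].round(1),'M',s['ft_torque'].round(3),'g',round(s['gripper_width'],3),'q',s['qpos'].round(2))
E
python3 -c "from st import *;st()"
```

```text
2.5 [ 0.5743 -0.2924  0.241 ] jaw 117.61 z [ 0.005 -0.003 -1.   ] F [1.1 0.4 0.6] M [-0.018 -0.066  0.006] g 0.588 q [-0.6   0.45  0.24  1.35  0.   -1.08]
```

Request:
arm_command:
  deltas:
    - [0,0,-3.5,0,0,0]
    - [0,0,-3.5,0,0,0]
    - [0,0,-3,0,0,0]
    - [0,0,0,0,0,0]
    - [0,0,0,0,0,0]

```text
time: 3.0
position: [0.572, -0.2894, 0.1392]
tool_rot: [0.748, -3.05, -0.002]
wrist_force: [-0.1, 0.2, 0.8]
gripper_width: 0.584
```

Run:
```python
from st import *
import cv2
st()
a=robot.camera('side')[150:270,235:375];b=robot.camera('top')[165:295,230:350]
cv2.imwrite('pics/s1.png',cv2.resize(a,None,fx=5,fy=5,interpolation=cv2.INTER_CUBIC))
cv2.imwrite('pics/t1.png',cv2.resize(b,None,fx=4.5,fy=4.5,interpolation=cv2.INTER_CUBIC))
```

```text
3.0 [ 0.572  -0.2894  0.1392] jaw 117.56 z [-0.002  0.001 -1.   ] F [-0.1  0.2  0.8] M [-0.02  -0.022 -0.017] g 0.584 q [-0.59  0.49  0.04  1.13  0.   -1.07]
```

View pics/s1.png

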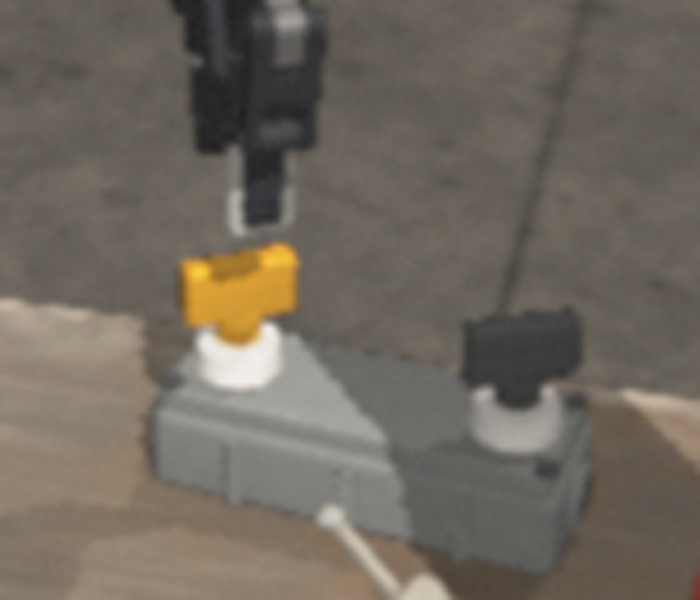

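View pics/t1.png

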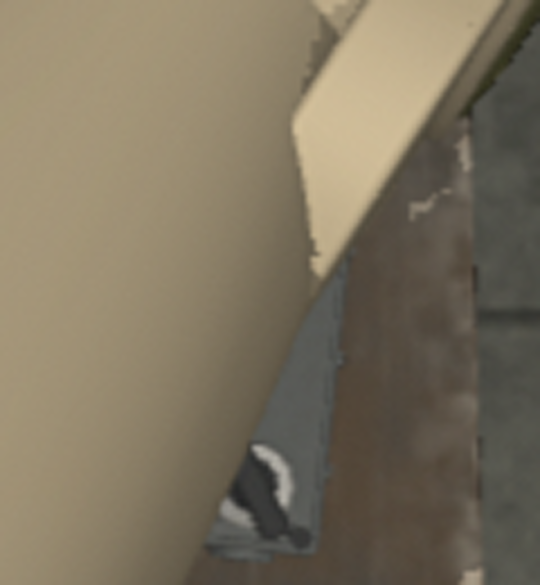

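Run:
```python
from fit import *
from scipy.spatial.transform import Rotation as R
s=robot.observe();M=R.from_rotvec(s['tool_rot']).as_matrix();p=s['position']
for w in(-.025,0,.025):
    for dz in (.014,.006):
        q=p+M[:,1]*w+M[:,2]*dz; print(w,dz,(proj('side',q)-[235,150])*5)
print((proj('side',[[.5744,-.2953,.097]])-[235,150])*5)
```

```text
-0.025 0.014 [[223.03171804 153.43202262]]
-0.025 0.006 [[223.10962929 134.80591166]]
0 0.014 [[238.96868007 188.1138782 ]]
0 0.006 [[239.13221883 169.24468261]]
0.025 0.014 [[255.6469046  224.40886171]]
0.025 0.006 [[255.90406612 205.29389963]]
[[239.42585304 251.0197125 ]]
```

Request:
arm_command:
  deltas:
    - [0.24,-0.59,0,0,0,0.5]
    - [0,0,-2,0,0,0]
    - [0,0,-2,0,0,0]
    - [0,0,-1.6,0,0,0]
    - [0,0,0,0,0,0]
    - [0,0,0,0,0,0]

```text
time: 3.7
position: [0.5754, -0.2961, 0.0846]
tool_rot: [-0.762, 3.047, -0.002]
wrist_force: [0.2, -0.3, -0.1]
gripper_width: 0.585
```

Run:
```python
from st import *
import cv2
st()
a=robot.camera('side')[150:270,235:375]
cv2.imwrite('pics/s2.png',cv2.resize(a,None,fx=5,fy=5,interpolation=cv2.INTER_CUBIC))
```

```text
3.7 [ 0.5754 -0.2961  0.0846] jaw 118.07 z [ 0.001 -0.001 -1.   ] F [ 0.2 -0.3 -0.1] M [-0.023 -0.016 -0.038] g 0.585 q [-0.6   0.53 -0.02  1.02  0.   -1.09]
```

View pics/s2.png

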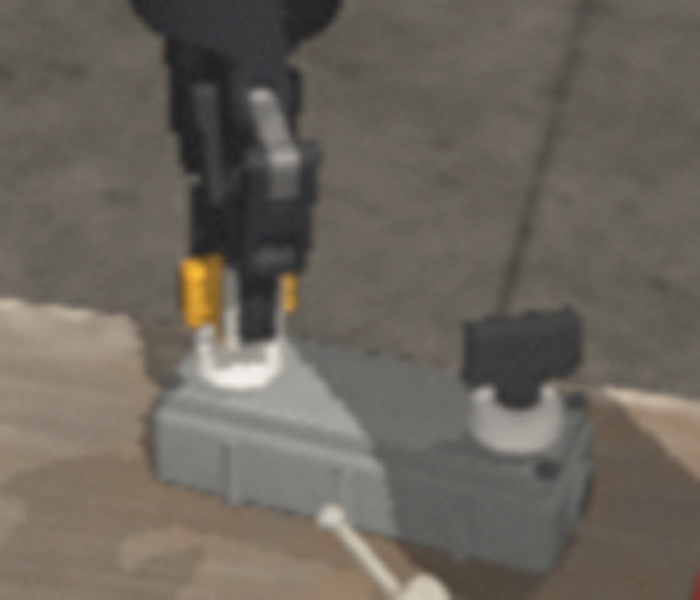

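The fingers straddle the brass wing, which shows on both sides at (200,290) and (290,290). I'll close on it now.

Request:
arm_command:
  deltas:
    - [0,0,0,0,0,0]
    - [0,0,0,0,0,0]
    - [0,0,0,0,0,0]
    - [0,0,0,0,0,0]
    - [0,0,0,0,0,0]
    - [0,0,0,0,0,0]
  gripper: 0
  squeeze: 80

```text
time: 4.35
position: [0.5753, -0.2962, 0.0846]
tool_rot: [-0.761, 3.047, -0.003]
wrist_force: [-1.1, -1.6, 6.4]
gripper_width: 0.123
```

```bash
python3 -c "from st import *;st()"
```

```text
4.35 [ 0.5753 -0.2962  0.0846] jaw 118.06 z [ 0.002 -0.001 -1.   ] F [-1.1 -1.6  6.4] M [-0.13   0.232  0.01 ] g 0.123 q [-0.6   0.53 -0.02  1.01 -0.   -1.09]
```

Request:
arm_command:
  deltas:
    - [0,0,0,0,0,-4]
    - [0,0,0,0,0,-4]
    - [0,0,0,0,0,-4]
    - [0,0,0,0,0,-4]

```text
time: 4.75
position: [0.5755, -0.2965, 0.0846]
tool_rot: [-0.325, 3.123, -0.003]
wrist_force: [-0.1, -0.9, 6.4]
gripper_width: 0.12
```

```bash
python3 -c "from st import *;st()"
```

```text
4.75 [ 0.5755 -0.2965  0.0846] jaw 101.89 z [ 0.002 -0.002 -1.   ] F [-0.1 -0.9  6.4] M [-0.324  0.084  0.01 ] g 0.12 q [-0.6   0.53 -0.02  1.01 -0.   -0.81]
```

Request:
arm_command:
  deltas:
    - [0,0,0,0,0,-3]

```text
time: 4.85
position: [0.5755, -0.2966, 0.0846]
tool_rot: [-0.244, 3.13, -0.004]
wrist_force: [0.2, -0.9, 4.2]
gripper_width: 0.117
```

```bash
python3 -c "from st import *;st()"
```

```text
4.85 [ 0.5755 -0.2966  0.0846] jaw 98.9 z [ 0.002 -0.002 -1.   ] F [ 0.2 -0.9  4.2] M [-0.351  0.126  0.05 ] g 0.117 q [-0.6   0.53 -0.02  1.01 -0.   -0.75]
```

Request:
arm_command:
  deltas:
    - [0,0,0,0,0,-3]

```text
time: 4.95
position: [0.5755, -0.2967, 0.0846]
tool_rot: [-0.162, 3.136, -0.004]
wrist_force: [-0.9, -2.1, 4.5]
gripper_width: 0.124
```

```bash
python3 -c "from st import *;st()"
```

```text
4.95 [ 0.5755 -0.2967  0.0846] jaw 95.92 z [ 0.002 -0.002 -1.   ] F [-0.9 -2.1  4.5] M [-0.392  0.146  0.229] g 0.124 q [-0.6   0.53 -0.02  1.01 -0.   -0.7 ]
```

Request:
arm_command:
  deltas:
    - [0,0,0,0,0,0]

```text
time: 5.05
position: [0.5755, -0.2967, 0.0846]
tool_rot: [-0.165, 3.136, -0.004]
wrist_force: [-0.1, -2.4, 5.4]
gripper_width: 0.122
```

```bash
python3 -c "from st import *;st()"
```

```text
5.05 [ 0.5755 -0.2967  0.0846] jaw 96.03 z [ 0.002 -0.002 -1.   ] F [-0.1 -2.4  5.4] M [-0.463  0.149  0.069] g 0.122 q [-0.6   0.53 -0.02  1.01 -0.   -0.7 ]
```

Request:
arm_command:
  deltas:
    - [0,0,0,0,0,-2]
    - [0,0,0,0,0,0]

```text
time: 5.25
position: [0.5755, -0.2967, 0.0846]
tool_rot: [-0.112, 3.138, -0.004]
wrist_force: [1.0, -2.3, 5.7]
gripper_width: 0.119
```

```bash
python3 -c "from st import *;st()"
```

```text
5.25 [ 0.5755 -0.2967  0.0846] jaw 94.07 z [ 0.002 -0.002 -1.   ] F [ 1.  -2.3  5.7] M [-0.502  0.148  0.181] g 0.119 q [-0.6   0.53 -0.02  1.01 -0.   -0.67]
```

Request:
arm_command:
  deltas:
    - [0,0,0,0,0,-2]
    - [0,0,0,0,0,0]

```text
time: 5.45
position: [0.5755, -0.2967, 0.0846]
tool_rot: [-0.057, 3.139, -0.004]
wrist_force: [-0.9, -3.3, 6.4]
gripper_width: 0.12
```

Run:
```python
from st import *
import cv2
st()
a=robot.camera('side')[150:270,235:375]
cv2.imwrite('pics/s3.png',cv2.resize(a,None,fx=5,fy=5,interpolation=cv2.INTER_CUBIC))
```

```text
5.45 [ 0.5755 -0.2967  0.0846] jaw 92.08 z [ 0.002 -0.002 -1.   ] F [-0.9 -3.3  6.4] M [-0.511  0.133  0.234] g 0.12 q [-0.6   0.53 -0.02  1.01 -0.   -0.64]
```

View pics/s3.png

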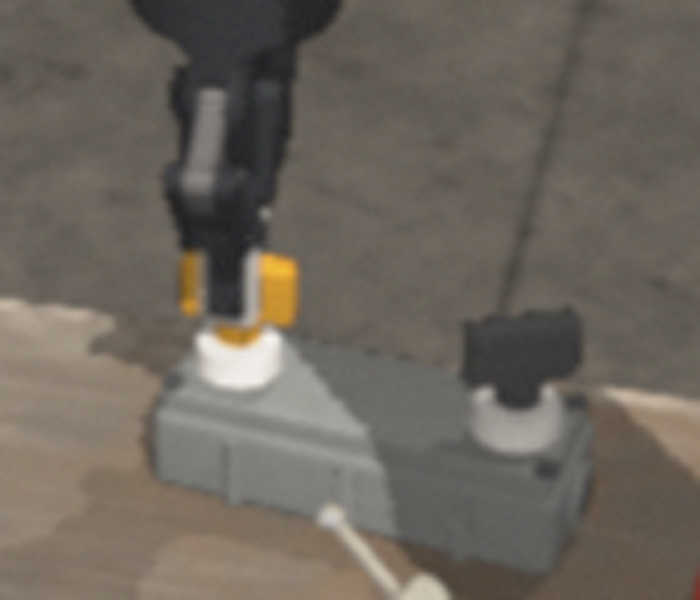

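Request:
arm_command:
  deltas:
    - [0,0,0,0,0,-1.5]

```text
time: 5.6
position: [0.5755, -0.2968, 0.0846]
tool_rot: [-0.016, 3.14, -0.004]
wrist_force: [-0.4, -2.7, 5.2]
gripper_width: 0.123
```

```bash
python3 -c "from st import *;st()"
```

```text
5.6 [ 0.5755 -0.2968  0.0846] jaw 90.6 z [ 0.002 -0.003 -1.   ] F [-0.4 -2.7  5.2] M [-0.529  0.16   0.31 ] g 0.123 q [-0.6   0.53 -0.02  1.01 -0.   -0.61]
```

Request:
arm_command:
  deltas:
    - [0,0,0,0,0,-1.5]

```text
time: 5.7
position: [0.5755, -0.2968, 0.0846]
tool_rot: [0.026, 3.14, -0.004]
wrist_force: [-0.4, -3.2, 5.5]
gripper_width: 0.121
```

```bash
python3 -c "from st import *;st()"
```

```text
5.7 [ 0.5755 -0.2968  0.0846] jaw 89.07 z [ 0.002 -0.003 -1.   ] F [-0.4 -3.2  5.5] M [-0.564  0.163  0.312] g 0.121 q [-0.6   0.53 -0.02  1.01 -0.   -0.58]
```

Request:
arm_command:
  deltas:
    - [0,0,0,0,0,-1.5]

```text
time: 5.8
position: [0.5755, -0.2969, 0.0846]
tool_rot: [0.067, 3.139, -0.004]
wrist_force: [-1.2, -3.7, 4.5]
gripper_width: 0.118
```

```bash
python3 -c "from st import *;st()"
```

```text
5.8 [ 0.5755 -0.2969  0.0846] jaw 87.57 z [ 0.002 -0.003 -1.   ] F [-1.2 -3.7  4.5] M [-0.622  0.082  0.389] g 0.118 q [-0.6   0.53 -0.02  1.01 -0.   -0.56]
```

The bite shows clearly: Mz rises from about 0.02 to 0.31 between jaw angles of 97° and 91°, including grip wind-up. I'll go on to about 79° in small steps, watching the torque.

Request:
arm_command:
  deltas:
    - [0,0,0,0,0,-1.5]
    - [0,0,0,0,0,-1.5]

```text
time: 6.0
position: [0.5755, -0.2969, 0.0846]
tool_rot: [0.149, 3.136, -0.004]
wrist_force: [0.3, -3.5, 4.4]
gripper_width: 0.12
```

```bash
python3 -c "from st import *;st()"
```

```text
6.0 [ 0.5755 -0.2969  0.0846] jaw 84.57 z [ 0.002 -0.003 -1.   ] F [ 0.3 -3.5  4.4] M [-0.694  0.185  0.415] g 0.12 q [-0.6   0.53 -0.02  1.01 -0.   -0.5 ]
```

Request:
arm_command:
  deltas:
    - [0,0,0,0,0,-1.5]
    - [0,0,0,0,0,-1.5]

```text
time: 6.2
position: [0.5755, -0.297, 0.0846]
tool_rot: [0.231, 3.131, -0.005]
wrist_force: [-1.1, -4.1, 5.4]
gripper_width: 0.119
```

```bash
python3 -c "from st import *;st()"
```

```text
6.2 [ 0.5755 -0.297   0.0846] jaw 81.57 z [ 0.002 -0.003 -1.   ] F [-1.1 -4.1  5.4] M [-0.752  0.174  0.422] g 0.119 q [-0.6   0.53 -0.02  1.01 -0.   -0.45]
```

Request:
arm_command:
  deltas:
    - [0,0,0,0,0,-1.3]
    - [0,0,0,0,0,-1.3]

```text
time: 6.4
position: [0.5755, -0.2971, 0.0846]
tool_rot: [0.302, 3.125, -0.005]
wrist_force: [0.1, -3.6, 4.3]
gripper_width: 0.118
```

Run:
```python
from st import *
import cv2
st()
a=robot.camera('side');cv2.imwrite('pics/s4f.png',a);a=a[150:270,235:375]
cv2.imwrite('pics/s4.png',cv2.resize(a,None,fx=5,fy=5,interpolation=cv2.INTER_CUBIC))
```

```text
6.4 [ 0.5755 -0.2971  0.0846] jaw 78.97 z [ 0.002 -0.003 -1.   ] F [ 0.1 -3.6  4.3] M [-0.707  0.153  0.433] g 0.118 q [-0.6   0.53 -0.02  1.01 -0.   -0.41]
```

View pics/s4.png

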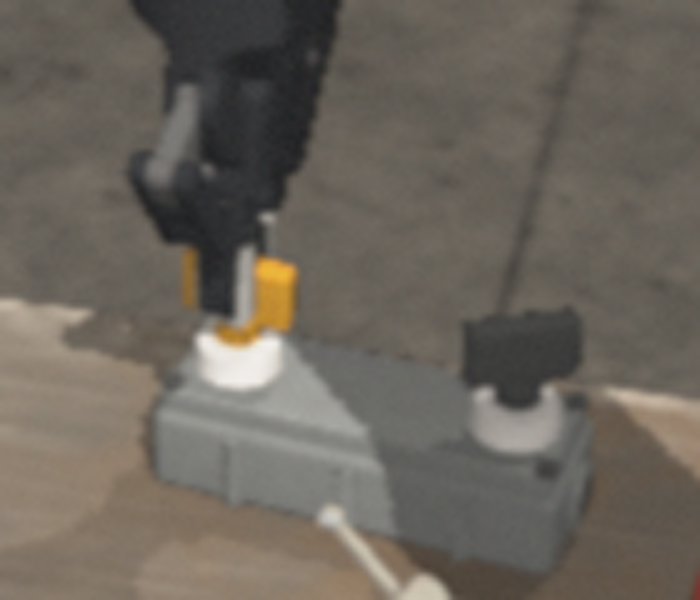

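The jaw has turned about 17° since the torque first rose. Mz is 0.43, which suggests a nip of about 0.3 rad. I'm releasing and lifting straight up.

Request:
arm_command:
  deltas:
    - [0,0,0,0,0,0]
    - [0,0,0,0,0,0]
    - [0,0,0,0,0,0]
    - [0,0,0,0,0,0]
    - [0,0,0,0,0,0]
  gripper: 5

```text
time: 6.95
position: [0.5747, -0.2953, 0.0831]
tool_rot: [-0.302, -3.127, -0.001]
wrist_force: [0.6, 0.5, 0.7]
gripper_width: 0.583
```

Request:
arm_command:
  deltas:
    - [0,0,2,0,0,0]
    - [0,0,3,0,0,0]
    - [0,0,4,0,0,0]
    - [0,0,4,0,0,0]
    - [0,0,4,0,0,0]
    - [-1.6,4,0,0,0,0]
    - [-1.6,4,0,0,0,0]
    - [-1.6,4,0,0,0,0]

```text
time: 7.75
position: [0.5263, -0.1746, 0.2536]
tool_rot: [0.303, 3.126, 0.0]
wrist_force: [-0.1, 0.6, -0.4]
gripper_width: 0.586
```

Request:
arm_command:
  deltas:
    - [-1.6,4,0,0,0,0]
    - [-1.6,4,0,0,0,0]
    - [-1.6,4,0,0,0,0]
    - [-1.6,4,0,0,0,0]
    - [-1.6,4,0,0,0,0]
    - [-1.6,4,0,0,0,0]
    - [0,0,0,0,0,0]
    - [0,0,0,0,0,0]

```text
time: 8.55
position: [0.4305, 0.0654, 0.2537]
tool_rot: [0.297, 3.127, -0.0]
wrist_force: [0.4, 0.4, -0.2]
gripper_width: 0.585
```

Run:
```python
from st import *
import cv2
st()
a=robot.camera('side');b=robot.camera('top')
cv2.imwrite('pics/sc5.png',cv2.resize(a[190:270,255:365],None,fx=7,fy=7,interpolation=cv2.INTER_CUBIC))
cv2.imwrite('pics/tc5.png',cv2.resize(b[185:295,250:340],None,fx=5.4,fy=5.4,interpolation=cv2.INTER_CUBIC))
```

```text
8.55 [0.4305 0.0654 0.2537] jaw 79.13 z [ 0.001 -0.    -1.   ] F [ 0.4  0.4 -0.2] M [-0.052 -0.018  0.023] g 0.585 q [-0.03  0.04 -0.27  1.26 -0.    0.16]
```

View pics/sc5.png

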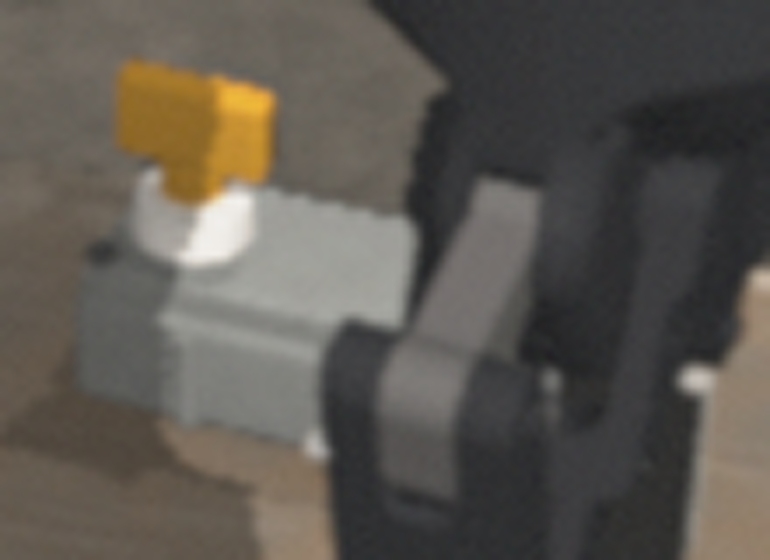

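View pics/tc5.png

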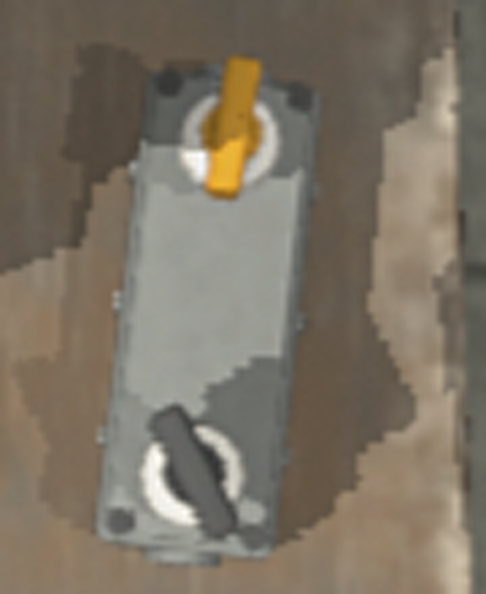

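The brass wing has turned from about 31° to -8° in the top view, roughly 40° in all, which matches the 39° jaw turn, so there was no slip. The steel wing has not moved. The gripper is clear of everything.

```bash
python3 -c "
from cell import robot
print(robot.hand_in())"
```

```text
the job is handed in; nothing more can be done
None
```

I turned the brass plug clockwise until its taper bit, nipped it up by an estimated 11–17°, let go and handed the job in at about 8.7 s of the 42 s. The hand-in reports no verdict, so the result is from my own checks.

- **Turn:** I gripped the brass wing once and turned it 39°. The top view shows the wing moved about 40°, so it did not slip in the jaws.
- **Bite:** The torque rose from about 0.02 to 0.31 N m between 21° and 27° of turn, which is where the taper bit. It ended at 0.43 N m.
- **Nip:** The turn angles put the nip at about 11–17° (0.2–0.3 rad). The final torque on its own suggests slightly more, about 0.35 rad. The torque readings are noisy, but both estimates are inside the allowed 0.09–0.5 rad.
- **Steel plug:** It looks the same in the top view before and after. The arm hid it in the last side view.
- **Arm:** It was parked clear of everything, with wrist forces near zero.

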